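# Lock a cutting die into the honing fixture with the bayonet bolt

## Task

Get the small oblong cutting die ready for honing: push it along the channel of the honing fixture until it is fully home against the back stop, then push the bolt's black knob along its L-shaped slot so that the bolt runs right across the channel's mouth into the keeper, and push the knob over and down to the end of the short leg so that the bolt is locked. Do it all by pushing with the fingertips or the outside of the closed fingers: do not take the knob or the die between the fingers, do not lift the die, and leave the bench stone, the loose die and the knobbed weight beside the fixture where they are.

Things in the scene. Friction and masses are not known exactly. Their poses are not given: they have to be found in the camera images.
- fixture: Fixed honing fixture: grey steel plate on a plywood board, top at z = 18, x -58..+120, y -58..+130 mm (board 8 mm wider all round). Origin on the work surface under the crossing of channel centre line and bolt axis. z up; x along the channel from mouth to back stop, away from the robot; y along the bolt, towards its barrel. Steel rails at y = +-22 to +-36, x = 26 to 112 mm, top z 40, screws 43.
- back_stop (a point): Middle of the face of the steel back stop that closes the channel's far end, at fixture x = 97.5, z = 30 mm; top at z = 42.
- slot_corner (a point): Corner of the L slot, on top of the bolt's barrel: a 28 mm tube about the bolt axis (fixture x = 0, z = 36), y = 26 to 118, top z 50. Slot 10 mm wide: long leg along the top, short leg from here (y = 40) down the -x side. Slot and lever pin really touch: the lever swings over only with the bolt within 3 mm of full travel; swung over, the bolt cannot go back.
- keeper (a point): Centre of the steel keeper staple that takes the bolt's nose, on the other side of the mouth: fixture x -18..18, y -46..-30 mm, top z 48.5.
- die_centre (a point): Centre, half-way up, of the cutting die: dark strip steel, oblong, rounded ends, 88 mm long (x, along the channel), 40 wide, 30 tall, under 0.35 kg. Stands loose on the plate (centre z 33, top z 48), 2 mm play each side between the rails, near end out of the mouth, where it blocks the bolt. Home: centre at fixture x 53.5 mm, near end at x 9.5; at the start 25 to 45 mm short of it.
- knob (a point): Centre of the black ball knob, 18 mm across, on the bolt's lever, 36 mm from the bolt axis (lever pin 6 mm thick). Lever upright: knob at fixture x = 0, z = 72, y = 106 mm minus the bolt's travel. Swung fully over: x = -35, z = 45 mm.
- bolt (a joint): Travel of the bolt, m: 0 = drawn back, clear of the channel; 0.066 = full travel, nose in the keeper. Grows towards the fixture's -y. Rubs with about 2 N and stays where it is left.
- lever (a joint): Swing of the bolt's lever, rad: 0 = upright in the long leg (0.2 of play there); 1.31 = over towards the fixture's -x and down, at the end of the short leg. Rubs with about 1 N at the knob and stays where it is left.
- bench_stone_centre (a point): Centre of a loose two-layer grey bench stone, 110 x 42 x 23 mm, lying on the board right of the fixture. Leave it alone.
- link_die_centre (a point): Centre of a loose cutting die, 75 x 34 x 30 mm, on the board left of the fixture, beyond the barrel. Leave it alone.
- weight_centre (a point): Centre of the block of a steel paper weight, 50 x 62 mm, 48 mm tall with its wooden knob, on the board right of the fixture. Leave it alone.
Things that resemble listed ones, but are neither listed nor needed, are in the scene too. Leave any blue or orange look-alike of the part that bears die_centre alone.

How it is judged:
By the outcome, as a careful person would: the job done as asked, in the order asked, and still so for the second after the job is handed in, with the robot touching nothing.
It also fails if it takes over 54 s, if anything falls off the work surface, if the arm or the gripper's body presses on something with over 40 N, if the wrist force passes 120 N, or if a joint passes its speed limit or range.

## Robot

A 7-joint arm with a two-finger parallel gripper is mounted at the origin on a cart in front of the work surface, level with it; the furniture and walls round the work are solid. World frame = base frame: x ahead of the robot, y to its left, z up, the work surface at z = 0. Lengths are in m, angles in rad, forces in N, time in s.
With the tool pointing down it reaches from about 0.425 to 0.925 m from the base axis. Payload 6.8 kg.
Tool frame: the origin (TCP) lies between the finger pads; the fingertips stand 14 mm ahead of it and the grasp point (between the pads) lies 5 mm behind it; z points along the fingers, y is the direction in which the jaws open and shut (so a half turn about z gives the same grasp; the last joint's range is limited). The gripper opens to 85 mm and grips with 20 to 120 N. Pads are 22 mm wide; open, the fingers measure 114 mm over their backs; the gripper's body (76 mm by 85 mm) begins 54 mm behind the grasp point. The pads swing forward as they close: fully open they stand 13 mm farther back than shut.
Start: joints at [1.069, 0.477, 0.022, 1.555, -0.011, 1.109, -0.083], TCP at [0.259, -0.623, 0.245] pointing down, gripper open.
Joint ranges: [-2.96, 2.96], [-0.34, 2.1], [-1.41, 1.46], [0.24, 2.44], [-1.37, 4.51], [0.17, 1.92], [-2.96, 2.96]. Speed limits (rad/s): [2.39, 2.39, 3.14, 3.14, 3.14, 3.14, 3.14].

## Interface

Orientations are given as a unit quaternion [w, x, y, z].
In Python, from station import bot gives the robot as it stands.
- The arm moves only by the shell command python3 -m crank 'ROWS' [FORCE]. ROWS is JSON, a list of rows, each a list of 3 entries, a list of its own where there are three numbers: the shift along the tool's x, y, z in m, then the turn, a rotation vector about the tool's x, y, z in degrees, then the finger opening in m, from 0 to 0.0854. A call has 1 to 10 rows; each row shifts and turns the commanded pose from where the row before left it, along the tool's axes as they then stand; what a row does not reach is not made up. A row lasts 1/8 s, in which the tool goes at most 62.5 mm and 10.7 degrees, less where a joint would pass 70% of its speed; a pose out of reach is approached as far as the arm can. A call is refused whole if a number of a shift passes 0.0625 or a number of a turn 10.7, either way. A call with a gripper value outside its range is refused whole. The fingers move at their own pace and stop on an object; FORCE is the grip in N (left out, the last holds). Time passes only in rows, so rows that do not move let the fingers close. It gives the time, the measured TCP pose, the force and the opening at its end, in the units of the state.
- bot.get_obs(): the state, without advancing time (a new reading comes with each control period).
- bot.read_camera(name): name is "side" or "top"; returns (picture, depth): 420x560x3 uint8, red, green, blue; 420x560 float32, m along the optical axis (not along the pixel's ray), 0 where there is no reading.
- bot.calibration(name): a dict with "fx", "fy", "cx", "cy" (pixels), "D" ([k1, k2, p1, p2, k3] as OpenCV has them; the pictures are not rectified), "extrinsics" (4x4, takes a point from camera to world coordinates). Camera axes: x right, y down, z forward; pixel columns grow to the right and rows downward; lengths in m; the calibration is good to about 2 mm. A picture is of the moment at which its call begins. calibration takes no time and is no camera call.
- bot.hand_in(): hands the job in, once; it reports no verdict.
The state is a dict: "t": time; "q": joint angles; "joint_vel": joint speeds; "joint_torque": joint torques, N m; "eef_pos": TCP position; "tool_rot": TCP orientation; "contact_force": force on the tool from outside, world axes, zero at the start; "torque": the same for the moment, N m; "gripper_width": opening from 0.0 (shut) to 1.0 (fully open).
Only numpy, scipy, OpenCV 4.12 (cv2) and the standard library are available. Lean on these libraries where they do the work, as an engineer would, in place of code of your own. Each camera call takes 0.05 s, during which the arm holds its last target.

## Working session

There is one attempt and no reset: what is moved stays moved. The work goes in short steps, Python scripts to look and compute and a shell command to move; the robot and the scene stay as the last step left them, time stands still between calls to the robot, and variables do not carry over. Pictures are saved under pics/ and viewed, and the job is handed in when it is done.

```bash
ls; mkdir -p pics; python3 - <<'E'
from station import bot
import cv2,numpy as np
np.set_printoptions(precision=4,suppress=True)
o=bot.get_obs();print(o)
for n in("side","top"):
    c=bot.calibration(n);print(n,c)
    p,d=bot.read_camera(n);cv2.imwrite(f"pics/{n}0.png",p[:,:,::-1]);np.save(f"pics/{n}0d.npy",d)
E
```

```text
pics
{'t': 0.0, 'q': array([ 1.0689,  0.4778,  0.0223,  1.5564, -0.0115,  1.1093, -0.0831]), 'joint_vel': array([ 0.0027, -0.0004, -0.0012, -0.0015,  0.0003, -0.0005,  0.0015]), 'joint_torque': array([ -0.0008, -59.6463,   1.6078, -28.1205,   0.0124,   0.0092,
         0.0001]), 'eef_pos': array([ 0.2588, -0.6228,  0.2443]), 'tool_rot': array([-0.0009,  0.9807,  0.1957, -0.0003]), 'contact_force': array([-0.156 , -0.293 , -0.6673]), 'torque': array([ 0.0161, -0.0379,  0.007 ]), 'gripper_width': 0.9986428088199982}
side {'fx': 400.42136555161477, 'fy': 400.42136555161477, 'cx': 277.5680679897281, 'cy': 215.85054999774513, 'D': array([0.0311, 0.    , 0.    , 0.    , 0.    ]), 'extrinsics': array([[-0.7999, -0.4322,  0.4162,  0.1585],
       [-0.5999,  0.5908, -0.5395,  0.4337],
       [-0.0127, -0.6813, -0.7319,  0.7091],
       [ 0.    ,  0.    ,  0.    ,  1.    ]])}
top {'fx': 457.3327441541664, 'fy': 457.3327441541664, 'cx': 280.0647056143922, 'cy': 213.84536200388854, 'D': array([-0.1191,  0.    ,  0.    ,  0.    ,  0.    ]), 'extrinsics': array([[-0.0217, -0.9807,  0.1942,  0.3034],
       [-0.9998,  0.0207, -0.007 , -0.0232],
       [ 0.0029, -0.1943, -0.9809,  1.0557],
       [ 0.    ,  0.    ,  0.    ,  1.    ]])}
```

View pics/side0.png

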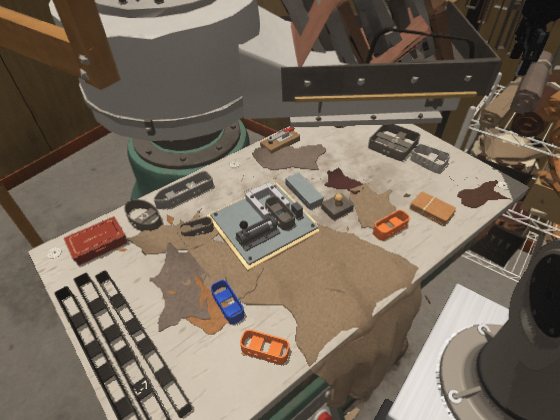

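View pics/top0.png

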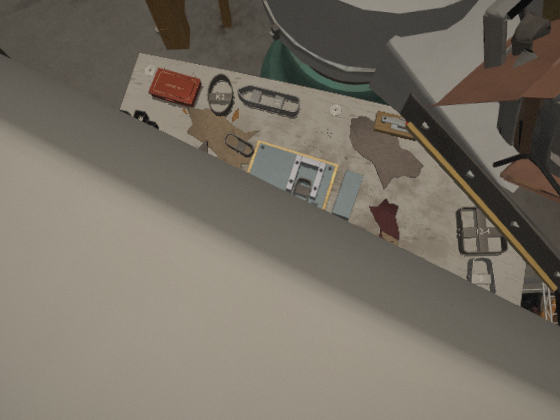

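The side view shows the fixture (about 265,225) with the barrel (258,232), knob, channel and die (280,208). The blue (227,300) and orange (265,347) look-alikes lie apart from it. The arm hides part of the top view. I'll enlarge the fixture.

```bash
python3 - <<'E'
import cv2
p=cv2.imread("pics/side0.png")[165:285,190:350];cv2.imwrite("pics/side0c.png",cv2.resize(p,None,fx=5,fy=5,interpolation=cv2.INTER_CUBIC))
p=cv2.imread("pics/top0.png")[130:220,230:350];cv2.imwrite("pics/top0c.png",cv2.resize(p,None,fx=6,fy=6,interpolation=cv2.INTER_CUBIC))
E
```

```text
(no output)
```

View pics/side0c.png

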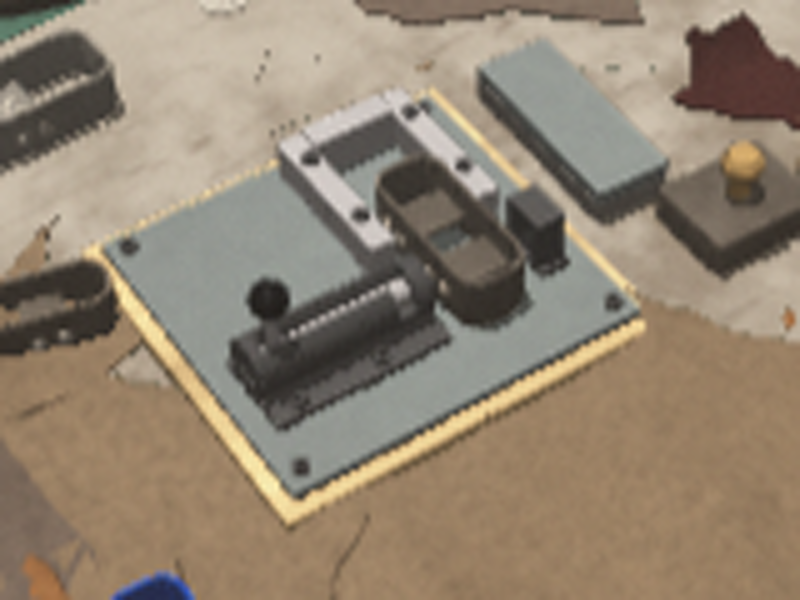

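View pics/top0c.png

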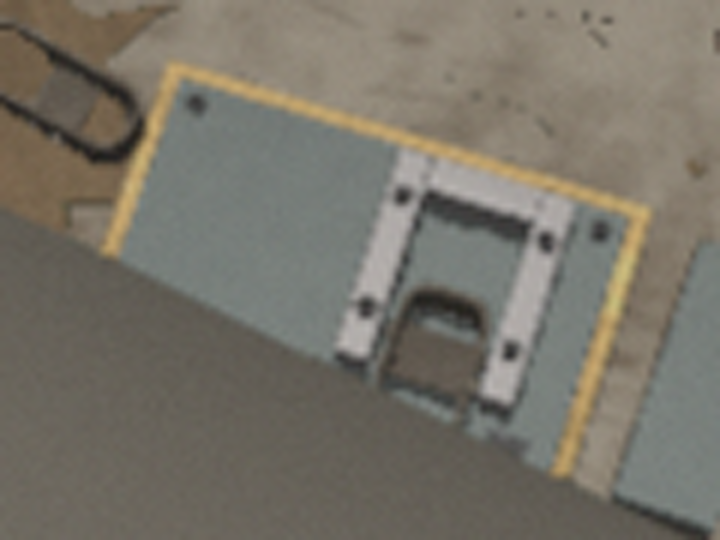

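```bash
cat > h.py <<'E'
import numpy as np,cv2
from station import bot
np.set_printoptions(precision=4,suppress=True)
def ray(name,uv):
    c=bot.calibration(name);K=np.array([[c['fx'],0,c['cx']],[0,c['fy'],c['cy']],[0,0,1]])
    n=cv2.undistortPoints(np.array(uv,float).reshape(-1,1,2),K,c['D']).reshape(-1,2)
    E=c['extrinsics'];d=np.c_[n,np.ones(len(n))]@E[:3,:3].T
    return E[:3,3],d
def onz(name,uv,z):
    o,d=ray(name,uv);return (o+d*((z-o[2])/d[:,2:]))[:,:2]
def proj(name,P):
    c=bot.calibration(name);K=np.array([[c['fx'],0,c['cx']],[0,c['fy'],c['cy']],[0,0,1]])
    E=np.linalg.inv(c['extrinsics']);r,_=cv2.Rodrigues(E[:3,:3])
    return cv2.projectPoints(np.array(P,float).reshape(-1,1,3),r,E[:3,3],K,c['D'])[0].reshape(-1,2)
E
python3 - <<'E'
from h import *
cr=np.array([(293,497),(638,310),(105,245),(430,95)])/5.+[190-.4,165-.4]
P=onz('side',cr,.018);print(P)
print([np.linalg.norm(P[i]-P[j]) for i,j in((0,1),(0,2),(1,3),(2,3))],'want .188 .178 .178 .188')
F=np.array([(-58,130),(-58,-58),(120,130),(120,-58)])/1000.
def fit(F,P):
    a=F-F.mean(0);b=P-P.mean(0);th=np.arctan2((a[:,0]*b[:,1]-a[:,1]*b[:,0]).sum(),(a*b).sum())
    R=np.array([[np.cos(th),-np.sin(th)],[np.sin(th),np.cos(th)]]);t=P.mean(0)-R@F.mean(0);return th,t,P-F@R.T-t
print(fit(F,P))
d=np.load('pics/side0d.npy');print('depth here',[d[int(v),int(u)] for u,v in cr])
# top: two board corners (x128,y138),(128,-66) ; rail tops
cr=np.array([(172,65),(648,210)])/6.+[230-.4,130-.4]
for z in(.006,.012):print('top board',onz('top',cr,z))
E
```

```text
[[ 0.5181  0.0728]
 [ 0.4579 -0.1025]
 [ 0.6843  0.0124]
 [ 0.623  -0.1626]]
[np.float64(0.1852988114434066), np.float64(0.17685099029108636), np.float64(0.17571392467399732), np.float64(0.1854259612205603)] want .188 .178 .178 .188
(np.float64(-0.34106910662121426), array([ 0.5296, -0.0685]), array([[-0.0003, -0.0006],
       [ 0.0024,  0.0013],
       [-0.0018, -0.0014],
       [-0.0003,  0.0007]]))
depth here [np.float32(0.8569448), np.float32(0.9222968), np.float32(0.96154684), np.float32(1.0331345)]
top board [[ 0.6937  0.0182]
 [ 0.6287 -0.1714]]
top board [[ 0.6915  0.018 ]
 [ 0.6269 -0.1705]]
```

```bash
python3 - <<'E'
from h import *
d=np.load('pics/top0d.npy');o=[]
c=bot.calibration('top')
for u,v in[(20,150),(280,250),(280,400),(500,400),(50,400)]:
    o_,r=ray('top',[(u,v)]);print(u,v,d[v,u],o_+r[0]*d[v,u])
E
```

```text
20 150 0.0 [ 0.3034 -0.0232  1.0557]
280 250 0.0 [ 0.3034 -0.0232  1.0557]
280 400 0.0 [ 0.3034 -0.0232  1.0557]
500 400 0.0 [ 0.3034 -0.0232  1.0557]
50 400 0.0 [ 0.3034 -0.0232  1.0557]
```

```bash
python3 - <<'E'
from h import *
for n,pts in(('top',[(410,120),(555,285),(400,60),(500,190),(540,60),(480,230)]),('side',[(285,85),(490,85),(380,50),(420,30),(400,90),(340,60)])):
    d=np.load(f'pics/{n}0d.npy')
    for u,v in pts:
        o_,r=ray(n,[(u,v)]);print(n,u,v,d[v,u],o_+r[0]*d[v,u])
E
```

```text
top 410 120 0.9290759 [ 0.6678 -0.3017  0.1828]
top 555 285 0.86533743 [ 0.3204 -0.5744  0.1809]
top 400 60 0.85843074 [ 0.7549 -0.2656  0.2718]
top 500 190 0.82270074 [ 0.4976 -0.4375  0.2585]
top 540 60 0.7305071 [ 0.6917 -0.4747  0.3912]
top 480 230 1.0499787 [ 0.4598 -0.5     0.0198]
side 285 85 0.96956295 [ 0.6843 -0.2867  0.2144]
side 490 85 0.9935846 [ 0.2941 -0.6045  0.1939]
side 380 50 1.0358188 [ 0.5634 -0.5346  0.2378]
side 420 30 0.97544724 [ 0.4835 -0.5633  0.2961]
side 400 90 0.9909276 [ 0.4639 -0.4645  0.1909]
side 340 60 1.0553231 [ 0.6435 -0.4752  0.2129]
```

```bash
python3 -m crank '[[[0.023,-0.055,0],[0,0,0],0],[[0.023,-0.055,0],[0,0,0],0],[[0.045,-0.043,0],[0,0,0],0],[[0.045,-0.043,0],[0,0,0],0],[[0.045,-0.043,0],[0,0,0],0],[[0.045,-0.043,0],[0,0,0],0]]'; python3 - <<'E'
from h import *
p,d=bot.read_camera('top');cv2.imwrite('pics/top1.png',p[:,:,::-1]);np.save('pics/top1d.npy',d)
E
```

```text
t: 0.85
eef_pos: [0.3599, -0.2742, 0.2453]
tool_rot: [0.0, 0.981, 0.196, 0.0]
contact_force: [1.6, -1.0, 0.2]
gripper_width: -0.002
```

View pics/top1.png

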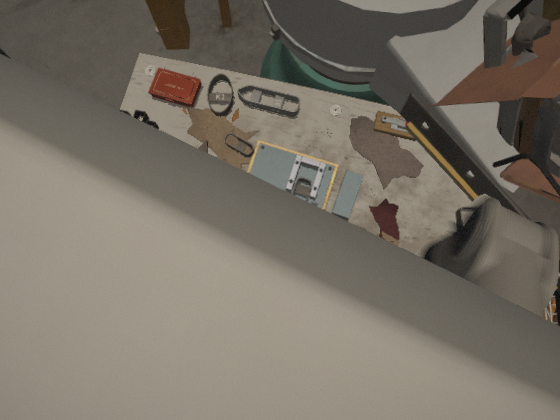

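```bash
python3 - <<'E'
from h import *
def fit(F,P):
    a=F-F.mean(0);b=P-P.mean(0);th=np.arctan2((a[:,0]*b[:,1]-a[:,1]*b[:,0]).sum(),(a*b).sum())
    R=np.array([[np.cos(th),-np.sin(th)],[np.sin(th),np.cos(th)]]);t=P.mean(0)-R@F.mean(0);return th,t,P-F@R.T-t
F=np.array([(112,36),(112,-36),(26,36),(26,-36),])/1000.
P=onz('top',np.array([(400,150),(574,203),(336,350),(512,402)])/6.+[229.6,129.6],.04)
print(P);print('top',fit(F,P))
P2=onz('side',np.array([(282,142),(400,90),(370,255),(497,190)])/5.+[189.6,164.6],.04)
print('side',fit(F,P2))
# die far end & near end in side view, top z .048
th=-.338;R=np.array([[np.cos(th),-np.sin(th)],[np.sin(th),np.cos(th)]]);t=np.array([.529,-.068])
for n,uv,z in(('side',np.array([(395,165),(510,275),(377,185),(523,262)])/5.+[189.6,164.6],.048),('side',np.array([(270,300)])/5.+[189.6,164.6],.072),('top',np.array([(438,288)])/6.+[229.6,129.6],.048)):
    print(n,(onz(n,uv,z)-t)@R*1000)
E
```

```text
[[ 0.6443 -0.0712]
 [ 0.6215 -0.138 ]
 [ 0.5647 -0.0445]
 [ 0.5429 -0.1109]]
top (np.float64(-0.32572197461414376), array([ 0.528 , -0.0691]), array([[-0.0013, -0.0004],
       [-0.0011,  0.001 ],
       [ 0.0006, -0.0012],
       [ 0.0018,  0.0006]]))
side (np.float64(-0.3552401089914375), array([ 0.5294, -0.0668]), array([[-0.0012, -0.0027],
       [ 0.0005,  0.0018],
       [-0.001 ,  0.0009],
       [ 0.0016,  0.0001]]))
side [[ 61.2138   0.1901]
 [-26.8387  -4.0877]
 [ 54.7883  14.3543]
 [-23.6673 -13.4615]]
side [[  1.4606 101.5134]]
top [[59.1664  4.1361]]
```

```bash
python3 -m crank '[[[0.0381,-0.0331,0],[0,0,0],0],[[0.0381,-0.0331,0],[0,0,0],0],[[0.0381,-0.0331,0],[0,0,0],0],[[0.0381,-0.0331,0],[0,0,0],0],[[0.0381,-0.0331,0],[0,0,0],0],[[0,0,0],[0,0,10.5],0],[[0,0,0],[0,0,10.5],0],[[0,0,0],[0,0,10.5],0],[[0,0,0],[0,0,10.5],0]]'; cat > s.py <<'E'
from h import *
import sys
th=-.338;R=np.array([[np.cos(th),-np.sin(th)],[np.sin(th),np.cos(th)]]);t=np.array([.529,-.068])
o=bot.get_obs();w,x,y,z=o['tool_rot']
from scipy.spatial.transform import Rotation as Q
M=Q.from_quat([x,y,z,w]).as_matrix()
p=o['eef_pos'];f=R.T@(p[:2]-t)*1000
print('t',o['t'],'fix xy',f,'tip z',(p[2]-.014)*1000,'yaw err deg',np.degrees(np.arctan2(M[1,0],M[0,0])-th),'F fix',R.T@o['contact_force'][:2],o['contact_force'][2])
if len(sys.argv)>1:
    p,d=bot.read_camera('side');n=sys.argv[1]
    cv2.imwrite(f'pics/{n}.png',cv2.resize(p[155:285,190:350,::-1],None,fx=4.5,fy=4.5,interpolation=cv2.INTER_CUBIC))
E
python3 s.py a1
```

```text
t: 2.02
eef_pos: [0.4717, -0.0505, 0.245]
tool_rot: [0.0, 0.985, -0.172, -0.0]
contact_force: [-0.5, -0.7, -0.4]
gripper_width: -0.0
t 2.025 fix xy [-59.8679  -2.529 ] tip z 230.96728039915763 yaw err deg -0.41570453300377214 F fix [-0.1823 -0.8446] -0.41876935961802736
```

View pics/a1.png

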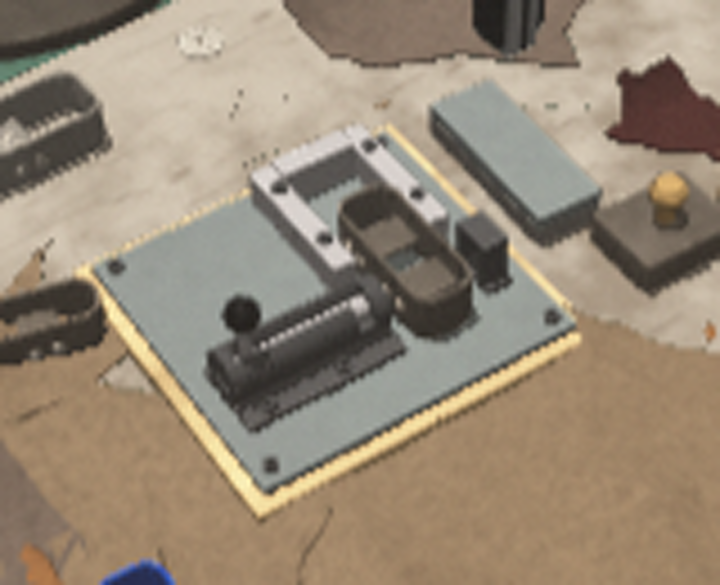

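The crop shows the arm tip at upper right (510,20), still high. The die (405,270) is in the channel, the knob is at (240,313) and the keeper at (483,250). Next I lower the tool in front of the mouth.

```bash
python3 -m crank '[[[0,-0.0025,0.051],[0,0,0],0],[[0,0,0.051],[0,0,0],0],[[0,0,0.051],[0,0,0],0],[[0,0,0.049],[0,0,0],0],[[0,0,0],[0,0,0],0]]'; python3 s.py a2
```

```text
t: 2.7
eef_pos: [0.4698, -0.048, 0.0405]
tool_rot: [0.0, 0.986, -0.168, -0.004]
contact_force: [0.1, -0.0, 0.8]
gripper_width: 0.001
t 2.7 fix xy [-62.5067  -0.7379] tip z 26.494837719315026 yaw err deg 0.07672776327983497 F fix [0.1221 0.0118] 0.8043790815711511
```

View pics/a2.png

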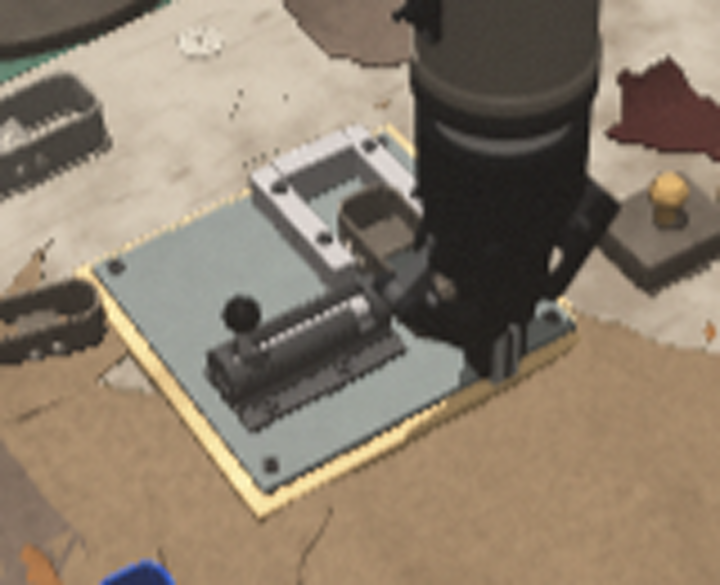

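```bash
python3 - <<'E'
from h import *
p,d=bot.read_camera('side');np.save('pics/a2d.npy',d)
th=-.338;R=np.array([[np.cos(th),-np.sin(th)],[np.sin(th),np.cos(th)]]);t=np.array([.529,-.068])
for u,v in[(410,300),(420,310),(410,318),(400,312),(430,325),(450,335),(470,355),(595,240),(610,210),(580,270),(560,295),(500,370)]:
    U=190+u/4.5;V=155+v/4.5;dd=d[int(round(V)),int(round(U))]
    o,r=ray('side',[(U,V)]);P=o+r[0]*dd;print((u,v),R.T@(P[:2]-t)*1000,P[2]*1000)
E
```

```text
(410, 300) [-71.4402  53.9052] 118.07607931715735
(420, 310) [-71.8113  48.831 ] 108.57897372723801
(410, 318) [-13.5425  15.37  ] 27.590914353577965
(400, 312) [-72.1044  59.723 ] 114.40899090430368
(430, 325) [-69.7269  41.9343] 92.04269782407992
(450, 335) [-71.2513  31.7365] 79.92284036099117
(470, 355) [-59.5724  11.2306] 40.707599176065145
(595, 240) [  -6.3668 -110.5336] 4.413583059156068
(610, 210) [  -5.7768 -119.6792] 21.752804660715054
(580, 270) [-16.3111 -92.9197] 0.010900365726929095
(560, 295) [-33.93   -65.0773] 13.333922440975531
(500, 370) [-70.8284   1.1548] 33.67154795349359
```

```bash
python3 -m crank '[[[0.015,-0.001,0],[0,0,0],0],[[0.01,0,0],[0,0,0],0],[[0.008,0,0],[0,0,0],0],[[0.008,0,0],[0,0,0],0],[[0.006,0,0],[0,0,0],0]]'; python3 s.py;  python3 -m crank '[[[0.005,0,0],[0,0,0],0],[[0.004,0,0],[0,0,0],0],[[0.002,0,0],[0,0,0],0]]'; python3 s.py a3
```

```text
t: 3.42
eef_pos: [0.5177, -0.0628, 0.0433]
tool_rot: [0.0, 0.986, -0.169, -0.0]
contact_force: [-2.5, 1.3, 1.6]
gripper_width: 0.002
t 3.425 fix xy [-12.3409   1.1381] tip z 29.330910536379847 yaw err deg -0.07863385586861403 F fix [-2.7706  0.3897] 1.638798022173902
t: 3.8
eef_pos: [0.528, -0.0664, 0.0432]
tool_rot: [-0.0, 0.986, -0.169, 0.0]
contact_force: [-1.3, -0.1, 1.1]
gripper_width: 0.002
t 3.8 fix xy [-1.4517  1.191 ] tip z 29.21255774476278 yaw err deg -0.0745410591615069 F fix [-1.2157 -0.5039] 1.0561847433946472
```

View pics/a3.png

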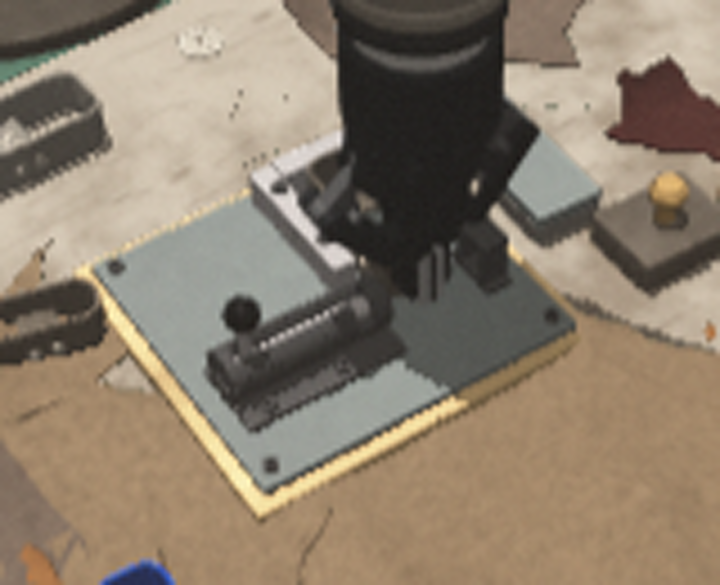

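The fingers are in the mouth, clear of the barrel and keeper, with the die sliding and force still low. I go on in small steps until the stop shows in the force.

```bash
python3 -m crank '[[[0.0015,0,0],[0,0,0],0],[[0,0,0],[0,0,0],0]]'; python3 s.py;  python3 -m crank '[[[0.0015,0,0],[0,0,0],0],[[0,0,0],[0,0,0],0]]'; python3 s.py
```

```text
t: 4.1
eef_pos: [0.5293, -0.0669, 0.0433]
tool_rot: [0.0, 0.986, -0.169, 0.0]
contact_force: [-0.7, 0.1, -0.3]
gripper_width: 0.0
t 4.1 fix xy [-0.0696  1.1879] tip z 29.29243402985572 yaw err deg -0.07169632004593263 F fix [-0.6586 -0.1479] -0.25088008852729166
t: 4.35
eef_pos: [0.53, -0.0671, 0.0432]
tool_rot: [0.0, 0.986, -0.169, -0.001]
contact_force: [-4.0, 0.7, 1.6]
gripper_width: 0.003
t 4.35 fix xy [0.698  1.1637] tip z 29.20638540365058 yaw err deg -0.06606441974274221 F fix [-3.99  -0.703] 1.6248268274745503
```

```bash
python3 -m crank '[[[0.0015,0,0],[0,0,0],0],[[0,0,0],[0,0,0],0]]'; python3 s.py;  python3 -m crank '[[[0.0015,0,0],[0,0,0],0],[[0,0,0],[0,0,0],0]]'; python3 s.py
```

```text
t: 4.6
eef_pos: [0.5301, -0.0672, 0.043]
tool_rot: [0.0, 0.986, -0.169, -0.002]
contact_force: [-6.9, 1.8, 4.9]
gripper_width: 0.001
t 4.6 fix xy [0.7532 1.0763] tip z 29.006799801809354 yaw err deg -0.04952770929483159 F fix [-7.1367 -0.566 ] 4.859315374229443
t: 4.85
eef_pos: [0.5301, -0.0673, 0.0428]
tool_rot: [0.0, 0.986, -0.169, -0.003]
contact_force: [-10.6, 3.3, 8.4]
gripper_width: 0.003
t 4.85 fix xy [0.8096 0.9777] tip z 28.767410984949052 yaw err deg -0.03610002055338623 F fix [-11.1225  -0.3811] 8.400921954325431
```

```bash
python3 -m crank '[[[-0.01,0,0],[0,0,0],0],[[-0.03,0,0],[0,0,0],0],[[0,0,-0.05],[0,0,0],0],[[0,0,-0.06],[0,0,0],0],[[0,0,-0.06],[0,0,0],0],[[0,0,0],[0,0,0],0]]'; python3 s.py a4
```

```text
t: 5.6
eef_pos: [0.4995, -0.0552, 0.2186]
tool_rot: [-0.0, 0.986, -0.169, 0.006]
contact_force: [-0.1, -0.4, -0.6]
gripper_width: -0.001
t 5.6 fix xy [-32.0491   2.2937] tip z 204.6362717953434 yaw err deg -0.10686520763989313 F fix [ 0.0367 -0.439 ] -0.582981986484009
```

View pics/a4.png

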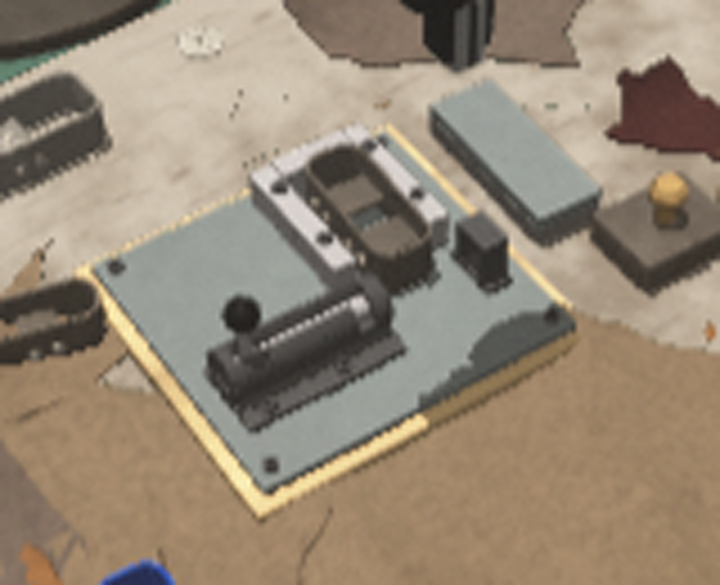

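The crop shows the die home, with its far end against the stop (340,160) and its near end (430,265) clear of the bolt line. The knob is still upright at (240,313). Next I go beyond the knob.

```bash
python3 -m crank '[[[0.011,-0.0477,0],[0,0,0],0],[[0.011,-0.0477,0],[0,0,0],0],[[0.011,-0.0477,0],[0,0,0],0],[[0,0,0],[0,0,0],0],[[0,0,0.047],[0,0,0],0],[[0,0,0.047],[0,0,0],0],[[0,0,0.047],[0,0,0],0],[[0,0,0],[0,0,0],0]]'; python3 s.py a5
```

```text
t: 6.65
eef_pos: [0.5706, 0.0672, 0.0683]
tool_rot: [0.002, 0.986, -0.169, -0.004]
contact_force: [-0.5, -0.5, 1.5]
gripper_width: 0.003
t 6.65 fix xy [ -5.5532 141.382 ] tip z 54.28011156415362 yaw err deg -0.10110800534229655 F fix [-0.3274 -0.656 ] 1.5212417273816903
```

View pics/a5.png

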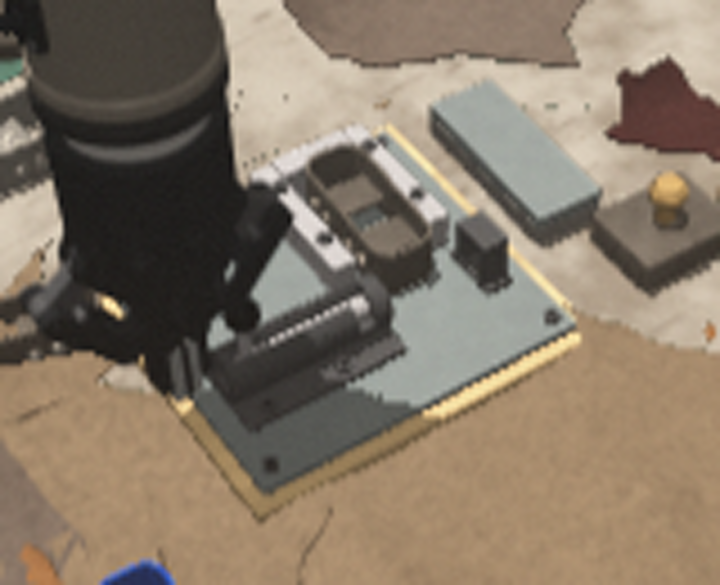

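```bash
python3 -m crank '[[[0.007,0,-0.008],[0,0,0],0],[[0,0,0],[0,0,0],0]]'; python3 s.py;  python3 -m crank '[[[0,0.01,0],[0,0,0],0],[[0,0.01,0],[0,0,0],0],[[0,0.01,0],[0,0,0],0],[[0,0.01,0],[0,0,0],0]]'; python3 s.py a6
```

```text
t: 6.95
eef_pos: [0.5838, 0.0665, 0.0833]
tool_rot: [-0.001, 0.986, -0.169, 0.003]
contact_force: [0.4, 0.7, -0.1]
gripper_width: 0.001
t 6.95 fix xy [  7.1024 145.0693] tip z 69.31942808105345 yaw err deg -0.13492592617988677 F fix [0.1438 0.7578] -0.13094196807278927
t: 7.45
eef_pos: [0.5678, 0.0287, 0.0806]
tool_rot: [-0.0, 0.986, -0.169, 0.0]
contact_force: [0.4, 2.6, 1.6]
gripper_width: 0.0
t 7.45 fix xy [  4.5507 104.1088] tip z 66.56373801625713 yaw err deg -0.06604308545068521 F fix [-0.503   2.6297] 1.5658027358094788
```

View pics/a6.png

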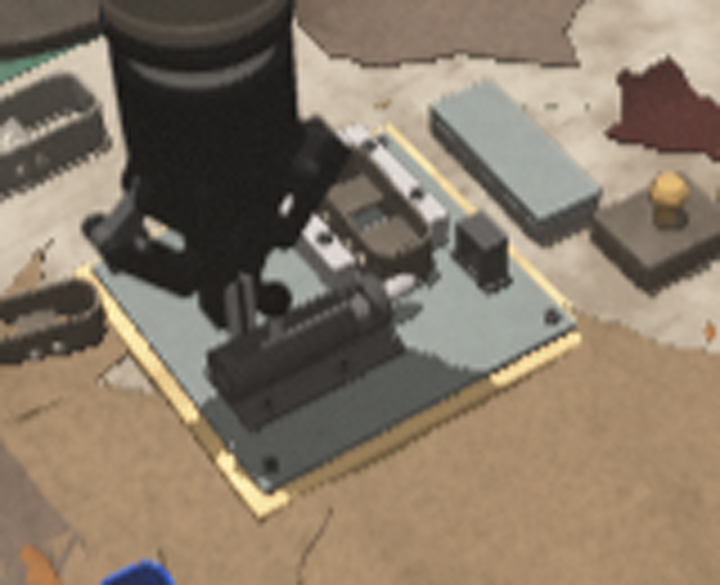

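The knob is in front of the finger back at (272,297) and the bolt nose has come out at (405,285). I carry on.

```bash
python3 -m crank '[[[-0.003,0.01,0.003],[0,0,0],0],[[0,0.009,0],[0,0,0],0],[[0,0.008,0],[0,0,0],0],[[0,0.005,0],[0,0,0],0],[[0,0,0],[0,0,0],0]]'; python3 s.py;  python3 -m crank '[[[0,0.003,0],[0,0,0],0],[[0,0.002,0],[0,0,0],0],[[0,0,0],[0,0,0],0]]'; python3 s.py a7
```

```text
t: 8.12
eef_pos: [0.5538, -0.0011, 0.0771]
tool_rot: [0.0, 0.986, -0.169, -0.0]
contact_force: [-0.8, -0.1, 0.0]
gripper_width: 0.0
t 8.125 fix xy [ 1.1755 71.3256] tip z 63.06046431360027 yaw err deg -0.12004054663869651 F fix [-0.7276 -0.318 ] 0.021439690211329146
t: 8.5
eef_pos: [0.5523, -0.005, 0.0771]
tool_rot: [0.0, 0.986, -0.169, -0.0]
contact_force: [0.4, 1.2, -0.9]
gripper_width: -0.001
t 8.5 fix xy [ 1.1295 67.1913] tip z 63.122794814383276 yaw err deg -0.06924124840367124 F fix [-0.0111  1.275 ] -0.9098597295165495
```

View pics/a7.png

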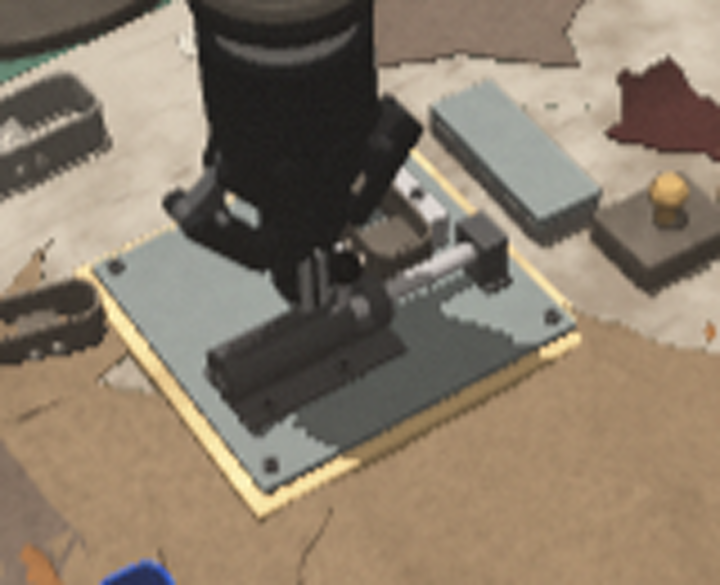

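The bolt has reached the keeper (475,255). I go on in small steps until the end stop shows.

```bash
for i in 1; do python3 -m crank '[[[0,0.002,0],[0,0,0],0],[[0,0.002,0],[0,0,0],0],[[0,0,0],[0,0,0],0]]'; done; python3 s.py;  python3 -m crank '[[[0,0.0015,0],[0,0,0],0],[[0,0.0015,0],[0,0,0],0],[[0,0,0],[0,0,0],0]]'; python3 s.py
```

```text
t: 8.93
eef_pos: [0.5511, -0.009, 0.0773]
tool_rot: [0.0, 0.986, -0.169, -0.0]
contact_force: [-0.1, 1.5, -1.2]
gripper_width: -0.008
t 8.925 fix xy [ 1.2672 62.9873] tip z 63.26510515788654 yaw err deg -0.08974154005585756 F fix [-0.6182  1.3913] -1.2133967178687861
t: 9.3
eef_pos: [0.5502, -0.0115, 0.0773]
tool_rot: [-0.0, 0.986, -0.169, -0.0]
contact_force: [0.8, 3.1, -0.8]
gripper_width: 0.0
t 9.3 fix xy [ 1.3048 60.33  ] tip z 63.29765259021246 yaw err deg -0.07289458131057515 F fix [-0.2157  3.1765] -0.7731124207044892
```

```bash
python3 -m crank '[[[0,0.0015,0],[0,0,0],0],[[0,0.0015,0],[0,0,0],0],[[0,0,0],[0,0,0],0]]'; python3 s.py;  python3 -m crank '[[[0,0.0015,0],[0,0,0],0],[[0,0,0],[0,0,0],0]]'; python3 s.py a8
```

```text
t: 9.68
eef_pos: [0.55, -0.0123, 0.0775]
tool_rot: [-0.001, 0.986, -0.168, 0.001]
contact_force: [1.4, 8.0, -3.2]
gripper_width: -0.001
t 9.675 fix xy [ 1.3479 59.5479] tip z 63.456666916734655 yaw err deg 0.01501946795957224 F fix [-1.3192  7.9865] -3.2183853208521223
t: 9.93
eef_pos: [0.55, -0.0126, 0.0775]
tool_rot: [-0.002, 0.986, -0.168, 0.001]
contact_force: [2.6, 9.1, -4.4]
gripper_width: 0.001
t 9.925 fix xy [ 1.3965 59.2088] tip z 63.54656068236408 yaw err deg 0.06316121974559008 F fix [-0.5094  9.4402] -4.357665200749347
```

View pics/a8.png

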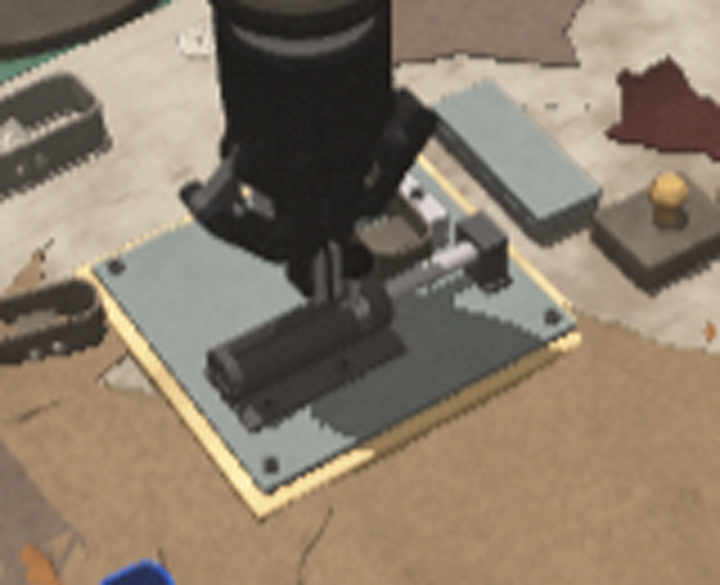

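```bash
python3 -m crank '[[[0,-0.012,0],[0,0,0],0],[[0,0,-0.035],[0,0,0],0],[[0,0,0],[0,0,0],0],[[0.03,0,0],[0,0,0],0],[[0,0.027,0],[0,0,0],0],[[0,0,0],[0,0,0],0]]'; python3 s.py b1
```

```text
t: 10.72
eef_pos: [0.571, -0.0432, 0.1113]
tool_rot: [0.001, 0.985, -0.171, -0.001]
contact_force: [-0.1, 0.1, -0.5]
gripper_width: 0.001
t 10.725 fix xy [31.3672 37.2698] tip z 97.34042608359049 yaw err deg -0.32090900254085225 F fix [-0.1724  0.0432] -0.4956701551674994
```

View pics/b1.png

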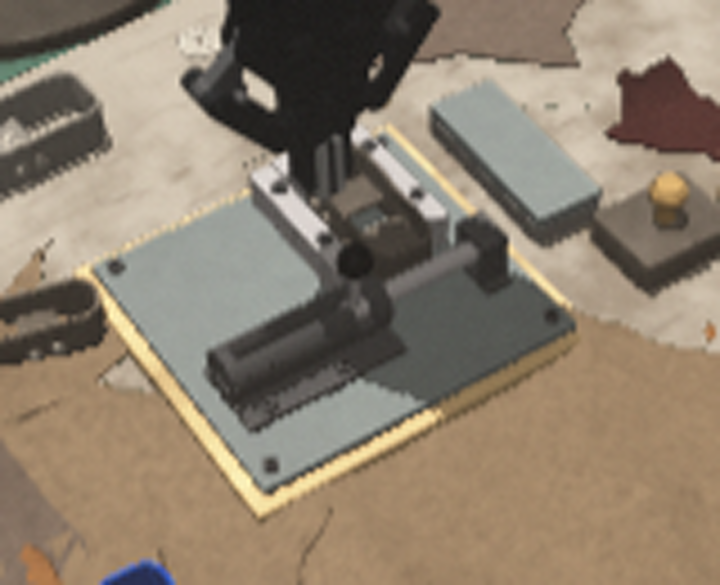

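```bash
python3 -m crank '[[[0,-0.002,0.02],[0,0,0],0],[[0,0,0.019],[0,0,0],0],[[0,0,0],[0,0,0],0],[[-0.005,0,0],[0,0,0],0],[[-0.005,0,0],[0,0,0],0],[[0,0,0],[0,0,0],0]]'; python3 s.py; python3 -m crank '[[[-0.006,0,0],[0,0,0],0],[[-0.006,0,0],[0,0,0],0],[[0,0,0],[0,0,0],0]]'; python3 s.py b2
```

```text
t: 11.52
eef_pos: [0.5631, -0.0345, 0.0738]
tool_rot: [0.0, 0.986, -0.169, 0.0]
contact_force: [-0.2, -0.2, 0.2]
gripper_width: 0.004
t 11.525 fix xy [21.0874 42.8826] tip z 59.81268559285653 yaw err deg -0.05157258290356839 F fix [-0.1132 -0.2729] 0.15850418818557072
t: 11.9
eef_pos: [0.5514, -0.0305, 0.0734]
tool_rot: [0.0, 0.986, -0.169, -0.0]
contact_force: [-0.3, 1.5, -0.1]
gripper_width: 0.0
t 11.9 fix xy [ 8.6759 42.7786] tip z 59.36709771428632 yaw err deg -0.0491255063879528 F fix [-0.7761  1.3611] -0.06254924060936362
```

View pics/b2.png

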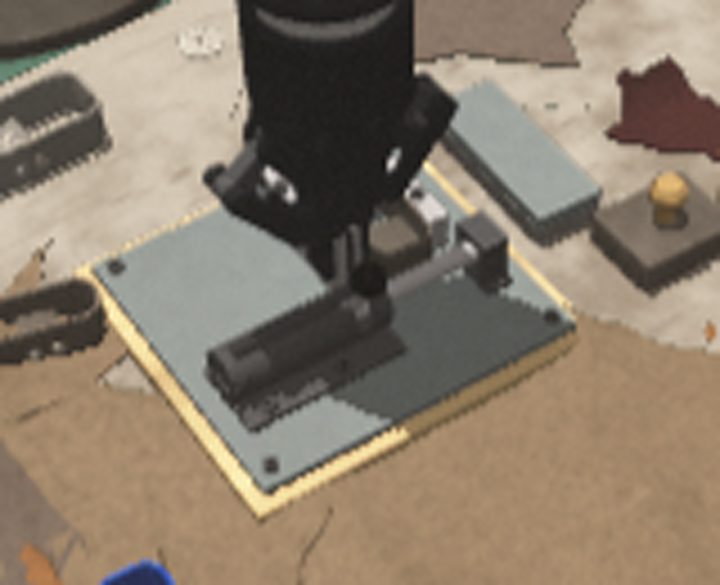

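The knob (368,278) is swinging over ahead of the finger. I continue.

```bash
python3 -m crank '[[[-0.006,0.003,0],[0,0,0],0],[[-0.005,0,0.002],[0,0,0],0],[[-0.005,0,0],[0,0,0],0],[[0,0,0],[0,0,0],0]]'; python3 s.py b3
```

```text
t: 12.45
eef_pos: [0.5352, -0.0281, 0.0712]
tool_rot: [0.0, 0.986, -0.169, -0.0]
contact_force: [0.4, 0.2, -0.9]
gripper_width: -0.003
t 12.45 fix xy [-7.3475 39.6853] tip z 57.1856489390134 yaw err deg -0.06260607773842593 F fix [0.3093 0.3571] -0.9446772909438764
```

View pics/b3.png

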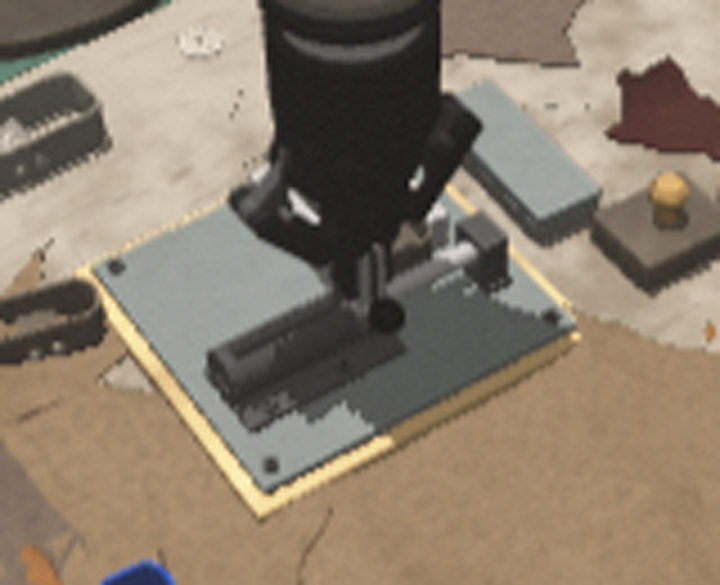

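Now I lift, move over the knob (385,316), and press it down with the tips.

```bash
python3 -m crank '[[[0.004,0,0],[0,0,0],0],[[0,0,-0.025],[0,0,0],0],[[0,0,0],[0,0,0],0],[[-0.032,0,0],[0,0,0],0],[[0,0,0],[0,0,0],0]]'; python3 s.py b4; python3 -m crank '[[[0,0,0.006],[0,0,0],0],[[0,0,0.005],[0,0,0],0],[[0,0,0.004],[0,0,0],0],[[0,0,0],[0,0,0],0]]'; python3 s.py b5
```

```text
t: 13.12
eef_pos: [0.5071, -0.0184, 0.0954]
tool_rot: [0.0, 0.986, -0.168, -0.002]
contact_force: [-0.5, -0.5, -0.1]
gripper_width: 0.003
t 13.125 fix xy [-37.1271  39.5031] tip z 81.43587631089135 yaw err deg 0.005861201957923792 F fix [-0.3374 -0.6641] -0.07292646915326714
t: 13.68
eef_pos: [0.5094, -0.0189, 0.0808]
tool_rot: [0.0, 0.986, -0.169, -0.0]
contact_force: [-0.4, -0.6, 0.4]
gripper_width: 0.002
t 13.675 fix xy [-34.7549  39.7821] tip z 66.79519015530855 yaw err deg -0.07491703117865424 F fix [-0.2128 -0.6715] 0.38741329293280646
```

View pics/b4.png

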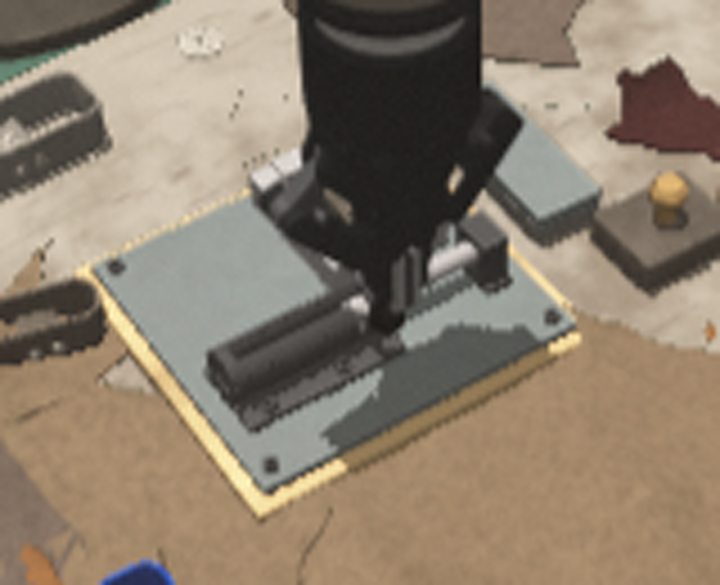

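View pics/b5.png

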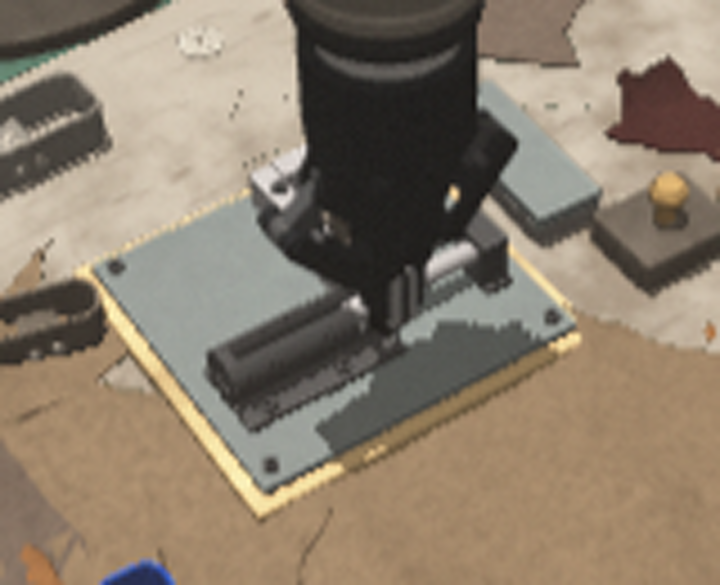

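The tips stand over the knob. I press down in small steps.

```bash
python3 -m crank '[[[0,0,0.003],[0,0,0],0],[[0,0,0.003],[0,0,0],0],[[0,0,0.003],[0,0,0],0],[[0,0,0],[0,0,0],0]]'; python3 s.py; python3 -m crank '[[[0,0,0.002],[0,0,0],0],[[0,0,0.001],[0,0,0],0],[[0,0,0],[0,0,0],0]]'; python3 s.py;python3 -m crank '[[[0,0,0.0015],[0,0,0],0],[[0,0,0],[0,0,0],0]]'; python3 s.py b6
```

```text
t: 14.22
eef_pos: [0.5096, -0.019, 0.072]
tool_rot: [-0.0, 0.986, -0.169, 0.0]
contact_force: [0.9, 0.0, -0.0]
gripper_width: -0.0
t 14.225 fix xy [-34.5753  39.8364] tip z 58.04939634780192 yaw err deg -0.07103648773706032 F fix [0.889  0.3294] -0.021651343458115584
t: 14.6
eef_pos: [0.5096, -0.0189, 0.0692]
tool_rot: [-0.0, 0.986, -0.169, 0.0]
contact_force: [0.6, -0.6, -0.1]
gripper_width: -0.0
t 14.6 fix xy [-34.5975  39.8313] tip z 55.220464681395896 yaw err deg -0.07541784841438916 F fix [ 0.8045 -0.3661] -0.08257015598256384
t: 14.85
eef_pos: [0.5096, -0.0189, 0.0679]
tool_rot: [0.0, 0.986, -0.169, 0.0]
contact_force: [-1.2, -0.5, 3.2]
gripper_width: 0.001
t 14.85 fix xy [-34.5541  39.8981] tip z 53.940180993223315 yaw err deg -0.07212806415709982 F fix [-0.9512 -0.8114] 3.168805012076226
```

View pics/b6.png

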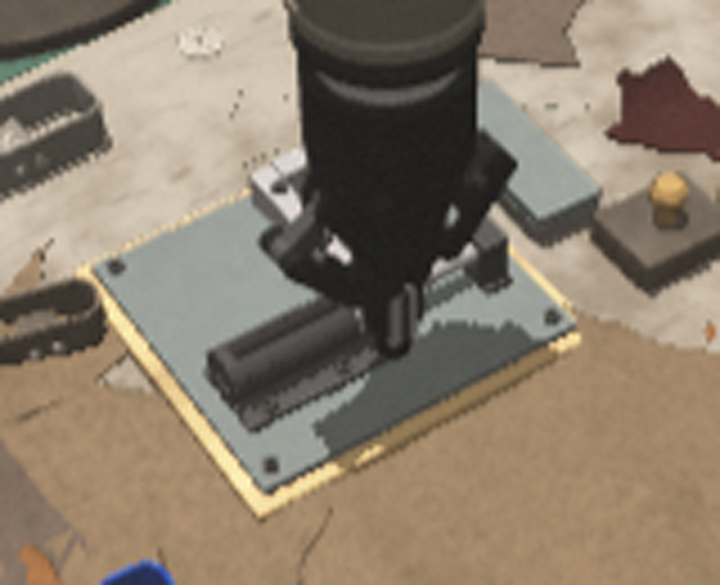

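```bash
python3 -m crank '[[[0,0,0.0015],[0,0,0],0],[[0,0,0],[0,0,0],0]]'; python3 s.py;python3 -m crank '[[[0,0,0.0015],[0,0,0],0],[[0,0,0],[0,0,0],0]]'; python3 s.py
```

```text
t: 15.15
eef_pos: [0.5096, -0.0188, 0.0672]
tool_rot: [0.0, 0.986, -0.169, 0.0]
contact_force: [-4.3, 0.9, 13.3]
gripper_width: -0.002
t 15.15 fix xy [-34.6062  39.9493] tip z 53.15079863928174 yaw err deg -0.07240191354547168 F fix [-4.3602 -0.6046] 13.275413884904202
t: 15.4
eef_pos: [0.5095, -0.0186, 0.0664]
tool_rot: [0.0, 0.986, -0.169, 0.0]
contact_force: [-8.3, 1.0, 23.2]
gripper_width: -0.001
t 15.4 fix xy [-34.7238  40.1153] tip z 52.44752696874741 yaw err deg -0.06699233444167996 F fix [-8.1349 -1.792 ] 23.16976235515244
```

The hard stop is reached. I retract up and look from both cameras.

```bash
python3 -m crank '[[[0,0,-0.01],[0,0,0],0],[[0,0,-0.05],[0,0,0],0],[[0,0,-0.06],[0,0,0],0],[[-0.03,0,-0.05],[0,0,0],0],[[0,0.04,0],[0,0,0],0],[[0,0.05,0],[0,0,0],0],[[0,0,0],[0,0,0],0]]'; python3 s.py c1; python3 - <<'E'
from h import *
p,d=bot.read_camera('side');cv2.imwrite('pics/c1f.png',p[:,:,::-1])
p,d=bot.read_camera('top');cv2.imwrite('pics/c1t.png',cv2.resize(p[130:220,230:350,::-1],None,fx=6,fy=6,interpolation=cv2.INTER_CUBIC))
E
```

```text
t: 16.27
eef_pos: [0.4497, -0.0976, 0.2347]
tool_rot: [0.001, 0.985, -0.172, -0.0]
contact_force: [0.6, 1.1, -0.6]
gripper_width: -0.003
t 16.275 fix xy [-64.9722 -54.2086] tip z 220.7215022147329 yaw err deg -0.4557362418807067 F fix [0.2174 1.2792] -0.6142114376015012
```

View pics/c1.png

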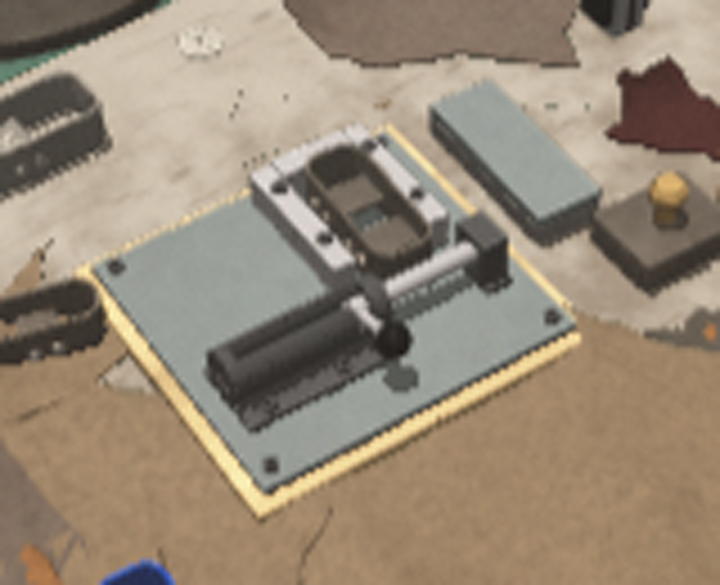

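View pics/c1t.png

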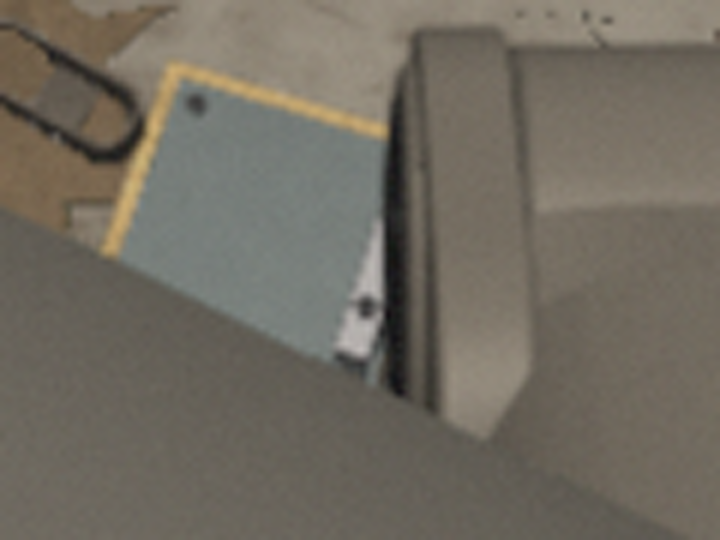

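View pics/c1f.png

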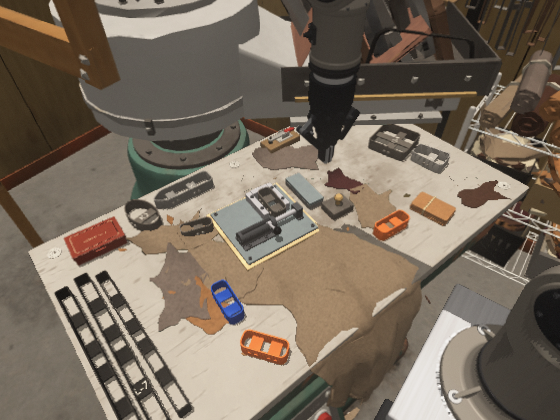

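```bash
python3 - <<'E'
from h import *
th=-.338;R=np.array([[np.cos(th),-np.sin(th)],[np.sin(th),np.cos(th)]]);t=np.array([.529,-.068])
f=lambda n,uv,z:(onz(n,np.array(uv)/4.5+[189.6,154.6],z)-t)@R*1000
print('knob',f('side',[(393,338)],.045),'model px for locked knob',(proj('side',[np.r_[R@[-.035,.04]+t,.045]])-[189.6,154.6])*4.5)
print('die ends',f('side',[(323,148),(425,255)],.048),'stop front-edge/inner',f('side',[(305,178)],.042))
p=cv2.imread('pics/c1f.png')[175:245,235:325];cv2.imwrite('pics/c1z.png',cv2.resize(p,None,fx=8,fy=8,interpolation=cv2.INTER_CUBIC))
E
```

```text
knob [[-31.0101  38.1468]] model px for locked knob [[394.3826 344.7442]]
die ends [[100.3748  -4.3535]
 [  3.9325  -4.6946]] stop front-edge/inner [[91.607  12.8052]]
```

View pics/c1z.png

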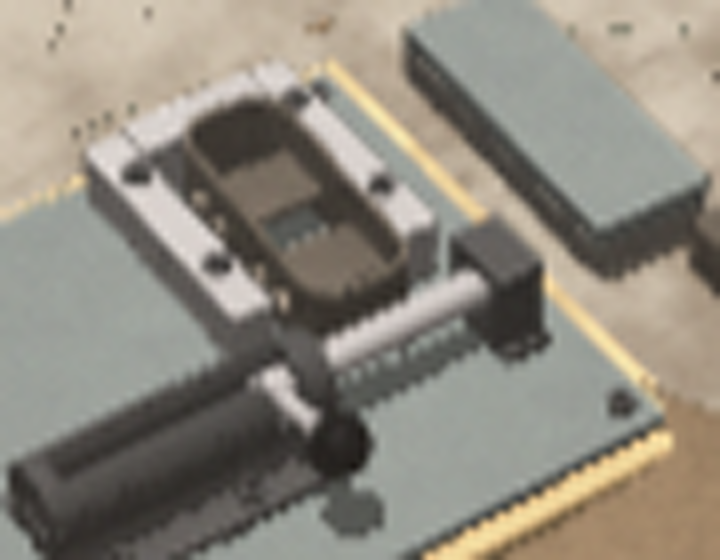

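```bash
python3 - <<'E'
from h import *
th=-.338;R=np.array([[np.cos(th),-np.sin(th)],[np.sin(th),np.cos(th)]]);t=np.array([.529,-.068])
p,d=bot.read_camera('side')
u0,v0=235+340/8,175+442/8
Ps=[]
for v in range(int(v0)-4,int(v0)+5):
  for u in range(int(u0)-4,int(u0)+5):
    if np.hypot(u-u0,v-v0)<3 and d[v,u]>0:
      o,r=ray('side',[(u,v)]);P=o+r[0]*d[v,u];Ps.append(np.r_[R.T@(P[:2]-t),P[2]]*1000)
Ps=np.array(Ps)
o,r=ray('side',[(u0,v0)]);dr=r[0]/np.linalg.norm(r[0]);drf=np.r_[R.T@dr[:2],dr[2]]
from scipy.optimize import least_squares
s=least_squares(lambda c:np.linalg.norm(Ps-c,axis=1)-9,np.median(Ps,0)+drf*8);print('knob centre',s.x,'rms',np.sqrt((s.fun**2).mean()))
print('lever',np.arctan2(-(s.x[0]),s.x[2]-36),bot.get_obs()['t'])
E
```

```text
knob centre [-31.17    37.589   45.8318] rms 0.9899161883087584
lever 1.2652471669853464 16.475
```

```bash
python3 -c "
from station import bot
print(bot.hand_in())"
```

```text
the job is handed in; nothing more can be done
None
```

The die is home against the back stop, the bolt is across the mouth in the keeper, and the knob is at the end of the short leg. I did it all by pushing with the closed fingers and handed in at about 16.5 s, with the arm well clear and touching nothing.

**What I did**
- **Die:** I pushed it along the channel until the force rose from about 1 N to 11 N with almost no further movement.
- **Bolt:** I pushed the knob along the long leg until the bolt stopped, at about 9 N.
- **Lever:** I swung the knob over from its far side, then pressed it down from above until it stopped, at 13 to 23 N.

**Last checks**
- The last side-camera pictures show the die up against the stop, the bolt's nose in the keeper and the knob down. The stone, weight and loose die look where they were at the start.
- The depth reading puts the knob's centre at fixture x = -31, y = 38, z = 46 mm. The stated locked position is x = -35, y = 40, z = 45 mm.
- That is about 4 mm off in x and 2 mm in y. The die's stop point was also 2 mm off in x, so I put most of this down to error in my estimate of the fixture's pose.
- The reading works out to a lever angle of about 1.27 rad, or 1.29 after allowing for that error. The end of the slot is at 1.31.
- The top camera was no help at the end, because the arm and a fixed obstruction blocked its view. The final check rests on the side camera and the forces.

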